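Make up a trimming kit and a decorating kit for the pottery class

TASK

Make up the two class kits from the things lying about, each thing set squarely on its own dark silhouette: the loop tool and the wooden rib on the board that has two silhouettes (bar and large oblong), and the ball stylus, the small tile and the squat bottle on the board that has three (bar, small oblong and disc). The bottle stands upright and the rest lie flat along their silhouettes, either way round; leave the olive and the pink jar where they are.

Things in the scene. Friction and masses are not known exactly. Their poses are not given: they have to be found in the camera images.
- trimming_board: Fixed plywood board, 165 along x, 200 along y, 8 thick; origin at the centre of its underside. Dark silhouettes painted flat on top: a narrow bar for a long tool, 178 along y, centred at x -50, y 0; a large oblong for the rib, 54 along x by 97 along y, centred at x +35, y 0. Two in all.
- decorating_board: Fixed plywood board, 165 along x, 200 along y, 8 thick; origin at the centre of its underside. Dark silhouettes painted flat on top: a narrow bar for a long tool, 178 along y, centred at x -50, y 0; a disc for the bottle, 54 across, centred at x +35, y +55; a small oblong for the tile, 66 along x by 50 along y, centred at x +35, y -45. Three in all.
- loop_tool: Trimming tool with a brown wooden handle and a flat open wire loop, 26 wide, at its tip; 162 long. Lies along its own y axis, +y toward the butt of the handle; origin at the middle of its length, on its underside. The handle, 14 wide and 12 high, runs from y = -31 to y = +81 and can be gripped across (along x).
- ball_stylus: Wooden-handled stylus with a small ball on a short shank at its tip; 155 long. Lies along its own y axis, +y toward the butt of the handle; origin at the middle of its length, on its underside. The handle, 14 wide and 12 high, runs from y = -34 to y = +78 and can be gripped across (along x).
- pink_jar: Tall dusty-pink round jar with a lid, 72 in diameter and 100 high, standing; origin at the centre of its underside. Not part of either kit: leave it alone.
- wooden_rib: Flat yellow wooden rib (a hand-sized shaping plate), 50 along its x by 93 along its y, 8 thick, lying flat; origin at the centre of its underside. Grip it across its 50 width.
- test_tile: Small terracotta-red test tile, 62 along its x by 46 along its y, 8 thick, lying flat; origin at the centre of its underside. Grip it across its 46 width.
- stain_bottle: Squat blue underglaze bottle with a white cap, standing: body 48 in diameter up to 55 high, cap 34 in diameter, 70 high in all; origin at the centre of its underside, z up. Its base is a little uneven: it leans about 0.04 rad when standing freely.
- olive_jar: Olive-green round jar, 62 in diameter and 62 high, standing; origin at the centre of its underside. Not part of either kit: leave it alone.

How it is judged (in metres and radians):
At the end, for the whole second after the job is handed in: Each thing of a kit rests still on its board within 12 mm of its silhouette's centre along each board axis; tools, rib and tile within 0.2 rad of the silhouette's length, either way round; rib and tile flat within 0.15 rad, bottle upright within 0.15 rad (x of loop_tool in the frame of trimming_board between -0.062 and -0.038 m and y of loop_tool in the frame of trimming_board between -0.012 and 0.012 m and z of loop_tool in the frame of trimming_board between 0.004 and 0.026 m and angle between the y axis of each of loop_tool, wooden_rib and the y axis of trimming_board, either way round below 0.2 rad and linear speed of each of loop_tool, wooden_rib, ball_stylus, test_tile, stain_bottle below 0.02 m/s and x of wooden_rib in the frame of trimming_board between 0.023 and 0.047 m and y of wooden_rib in the frame of trimming_board between -0.012 and 0.012 m and z of wooden_rib in the frame of trimming_board between 0.004 and 0.018 m and angle between the z axis of wooden_rib and the z axis of trimming_board, either way round below 0.15 rad and x of ball_stylus in the frame of decorating_board between -0.062 and -0.038 m and y of ball_stylus in the frame of decorating_board between -0.012 and 0.012 m and z of ball_stylus in the frame of decorating_board between 0.004 and 0.026 m and angle between the y axis of ball_stylus and the y axis of decorating_board, either way round below 0.2 rad and x of test_tile in the frame of decorating_board between 0.023 and 0.047 m and y of test_tile in the frame of decorating_board between -0.057 and -0.033 m and z of test_tile in the frame of decorating_board between 0.004 and 0.018 m and angle between the x axis of test_tile and the x axis of decorating_board, either way round below 0.2 rad and angle between the z axis of test_tile and the z axis of decorating_board, either way round below 0.15 rad and x of stain_bottle in the frame of decorating_board between 0.023 and 0.047 m and y of stain_bottle in the frame of decorating_board between 0.043 and 0.067 m and z of stain_bottle in the frame of decorating_board between 0.004 and 0.012 m and angle between stain_bottle's own z axis and vertical below 0.15 rad); the robot touches nothing.
It fails at once if the pink jar is moved by more than 30 mm (distance of pink_jar from where it was at the start of the episode above 0.03 m).
It fails at once if the olive jar is moved by more than 30 mm (distance of olive_jar from where it was at the start of the episode above 0.03 m).
It also fails if it takes over 118 s, if anything falls off the work surface, if the arm or the gripper's body presses on something with over 40 N, if the wrist force passes 120 N, or if a joint passes its speed limit or range.

ROBOT

A 6-joint arm with a two-finger parallel gripper is mounted at the origin on a cart in front of the work surface, level with it; the furniture and walls round the work are solid. World frame = base frame: x ahead of the robot, y to its left, z up, the work surface at z = 0. Lengths are in mm, angles in rad, forces in N, time in s.
With the tool pointing down it reaches from about 400 to 925 mm from the base axis. Payload 12.5 kg.
Tool frame: the origin (TCP) lies midway between the tips of the shut fingers; the grasp point (between the pads) lies 19 mm behind it (env.pinch_z is the z of the grasp point in the tool frame, in mm); z points along the fingers, y is the line along which they close (so a half turn about z gives the same grasp; the last joint's range is limited). The gripper opens to 95 mm and grips with 3 to 60 N. Pads are 20 mm wide; open, the fingers measure 119 mm over their backs; the gripper's body (75 mm by 180 mm) begins 59 mm behind the grasp point.
Start: joints at [-1.337, 0.491, 1.559, -0, 1.092, -0.106], TCP at [208.335, -589.274, 214.661] pointing down, gripper open.
Joint ranges: [-3.1, 3.1], [-0.84, 2.19], [0.05, 2.79], [-1.13, 4.28], [0.06, 2.93], [-2.69, 2.69]. Speed limits (rad/s): [2.22, 2.22, 2.79, 3.14, 3.14, 3.14].

INTERFACE

Orientations are given as [roll, pitch, yaw] about the fixed x, y, z axes, in that order (R = Rz(yaw) Ry(pitch) Rx(roll)).
In Python, from cell import env, eyes gives the robot as it stands.
- The arm moves only by the shell command python3 -m inch 'ROWS'. ROWS is JSON, a list of rows, each a list of 3 entries, a list of its own where there are three numbers: the shift along the tool's x, y, z in units of 60 mm (1.0 is 60 mm), then the turn about the tool's z in units of 5 degrees (1.0 is 5 degrees), then the closure, from -1 (fully open) to 1 (shut). In form: [[[tx, ty, tz], turn, claw], ...]. A call has exactly 10 rows; each row shifts and turns the commanded pose from where the row before left it, along the tool's axes as they then stand; what a row does not reach is not made up. A row lasts 1/8 s, in which the tool goes at most 62.5 mm and 10.7 degrees, less where a joint would pass 70% of its speed; a pose out of reach is approached as far as the arm can. A call is refused whole if a number of a shift passes 1 or a number of a turn 1, either way. A call with a gripper value outside its range is refused whole. The fingers move at their own pace and stop on an object; the grip force is fixed at half the most. Time passes only in rows, so rows that do not move let the fingers close, or fill a call up. It gives the time, the measured TCP pose, the force, the opening and the grip force at its end, in the units of the state.
- env.state(): the state, without advancing time (a new reading comes with each control period).
- eyes.read_camera(name): name is "scene" or "top"; returns a dict with "pixels" (480x640x3 uint8, red, green, blue), "fx", "fy", "cx", "cy" (pixels), "extrinsics" (4x4, takes a point from world to camera coordinates). Camera axes: x right, y down, z forward; pixel columns grow to the right and rows downward; lengths in mm; the calibration is good to about 2 mm. A picture is of the moment at which its call begins. There is no depth.
- env.job_done(): hands the job in; it is judged then, once.
Trained networks look in a picture, given as the dict that the camera call returned (one of the last four; its "shot" number tells which), for a name from the list of things; names that differ only in an ending like _2 or _b are one class to them, and where a whole thing is asked for, a point or a joint stands for the part that bears it (a point fixed in the world has none). Each returns a list of dicts, best first, with "score" (0 to 1); they miss things now and then, are a little off and sometimes report something else, mostly with a low value. They report only what shows in the picture. A call takes as long as a camera call.
- eyes.boxes_of(name, picture): "centre" ([row, column] in pixels, amid what is visible of it).
- eyes.cut_out(name, picture): "mask" (480x640 bool, what is visible of it) and "centre" ([row, column] in pixels, amid what is visible of it).
- eyes.spot_point(name, picture): "centre" ([row, column] in pixels: a listed point, or the origin of a listed thing).
The state is a dict: "t": time; "joints": joint angles; "qvel": joint speeds; "tau": joint torques, N m; "eef_pos": TCP position; "tcp_rot": TCP orientation; "ft_force": force on the tool from outside, world axes, zero at the start; "moment": the same for the moment, N m; "opening": opening from 0.0 (shut) to 1.0 (fully open); "grip_force": force on a finger pad.
Only numpy, scipy, OpenCV 4.12 (cv2) and the standard library are available. Lean on these libraries where they do the work, as an engineer would, in place of code of your own. Each camera call takes 0.05 s, during which the arm holds its last target. There are 200 camera calls.

## Working session

There is one attempt and no reset: what is moved stays moved. The work goes in short steps, Python scripts to look and compute and a shell command to move; the robot and the scene stay as the last step left them, time stands still between calls to the robot, and variables do not carry over. Pictures are saved under pics/ and viewed, at most 14 in all, crops included, and the job is handed in when it is done.

```bash
ls; mkdir -p pics; python3 - <<'E'
from cell import env, eyes
import cv2
print(env.state(), env.pinch_z)
for n in ("scene","top"):
    p=eyes.read_camera(n); cv2.imwrite(f"pics/{n}0.png",p["pixels"][:,:,::-1]); print(n,p["fx"],p["fy"],p["cx"],p["cy"],p["extrinsics"])
E
```

```text
pics
{'t': 0.0, 'joints': array([-1.33664236e+00,  4.91560365e-01,  1.55949807e+00,  4.98379646e-06,
        1.09172523e+00, -1.05558628e-01]), 'qvel': array([ 2.46458394e-03,  1.04067052e-03,  9.44196928e-04,  1.04881153e-03,
       -4.16839200e-04, -7.39340166e-05]), 'tau': array([-1.96710812e-04, -6.12643790e+01, -2.58175117e+01,  6.92507531e-02,
        4.82877425e-02, -8.75399064e-05]), 'eef_pos': array([ 208.24288558, -588.99606007,  214.0445194 ]), 'tcp_rot': array([-3.14040875e+00, -1.29882668e-04,  3.39710221e-01]), 'ft_force': array([-0.40989049,  0.75393701, -1.49244334]), 'moment': array([-0.02024991, -0.00066856, -0.01031117]), 'grip_force': 0.0, 'opening': 1.000596003462292} -18.8
scene 510.8709720222925 510.8709720222925 318.3289870852011 235.60933496377163 [[-6.88663892e-01 -7.24994809e-01  1.11611388e-02  3.78449015e+02]
 [-4.81050640e-01  4.45318567e-01 -7.55169952e-01  2.86933386e+02]
 [ 5.42524033e-01 -5.25427351e-01 -6.55434034e-01  1.15950569e+03]
 [ 0.00000000e+00  0.00000000e+00  0.00000000e+00  1.00000000e+00]]
top 594.2370858136308 594.2370858136308 315.69002639093424 239.1642540627383 [[-2.72816381e-02 -9.99461184e-01 -1.82497370e-02  3.38704947e+01]
 [-9.94137688e-01  2.90380457e-02 -1.04149168e-01  5.22719339e+02]
 [ 1.04622988e-01  1.53013914e-02 -9.94394237e-01  1.64221310e+03]
 [ 0.00000000e+00  0.00000000e+00  0.00000000e+00  1.00000000e+00]]
```

View pics/top0.png

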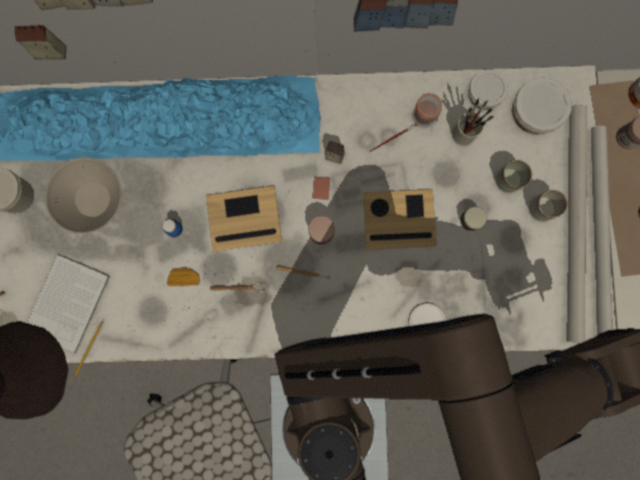

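View pics/scene0.png

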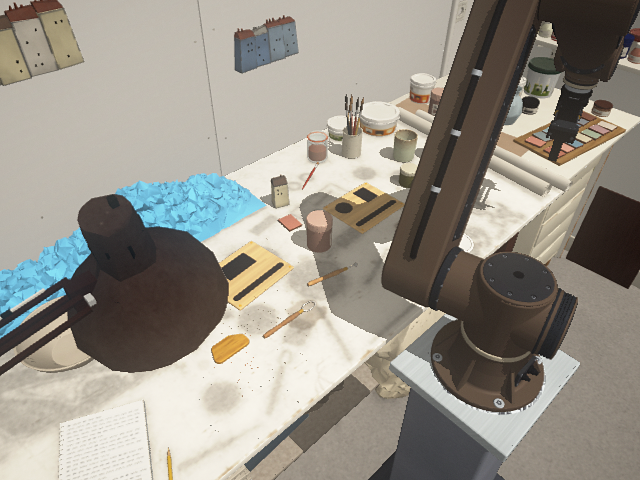

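The top view shows the trimming board near (218,243) (row, col), the decorating board (218,400), tile (187,321), pink jar (229,320), bottle (227,172), rib (276,183), loop tool (287,238), stylus (271,302) and olive jar (217,473). In the scene view the lamp hides the bottle; the rest show.

```bash
cat > h.py <<'E'
from cell import env, eyes
import numpy as np, cv2
def P(p):
    K=np.array([[p["fx"],0,p["cx"]],[0,p["fy"],p["cy"]],[0,0,1]]); return K@np.array(p["extrinsics"])[:3]
def onplane(p,rc,z):
    """world xy of pixels rc (N,2 row,col) at height z"""
    M=P(p); H=np.linalg.inv(M[:,[0,1,3]]+np.outer(M[:,2],[0,0,z]))
    rc=np.atleast_2d(rc).astype(float)
    return cv2.perspectiveTransform(rc[None,:,::-1].copy(),H)[0]
def tri(p,a,q,b):
    X=cv2.triangulatePoints(P(p),P(q),np.array(a[::-1],float),np.array(b[::-1],float))[:,0]; return X[:3]/X[3]
def rect(p,mask,z):
    """min area rectangle on the plane z: centre, sides, angle of long side"""
    w=onplane(p,np.argwhere(mask),z).astype(np.float32)
    b=cv2.boxPoints(cv2.minAreaRect(w)); e=[b[1]-b[0],b[2]-b[1]]
    if np.linalg.norm(e[0])<np.linalg.norm(e[1]): e=e[::-1]
    a=np.arctan2(e[0][1],e[0][0])%np.pi
    return b.mean(0).round(1),np.linalg.norm(e,axis=1).round(1),round(float(a),3),w.mean(0).round(1)
E
cat > m.py <<'E'
from h import *
T=eyes.read_camera("top");S=eyes.read_camera("scene")
Z=dict(trimming_board=8,decorating_board=8,loop_tool=6,ball_stylus=6,wooden_rib=8,test_tile=8,stain_bottle=35,pink_jar=100,olive_jar=62)
for n,z in Z.items():
    ct=eyes.cut_out(n,T); st=eyes.spot_point(n,T); ss=eyes.spot_point(n,S)
    print(n)
    if ct: print("  top",round(ct[0]["score"],2),ct[0]["centre"],*rect(T,ct[0]["mask"],z))
    if st: print("  org",round(st[0]["score"],2),st[0]["centre"],onplane(T,st[0]["centre"],8 if 'board' not in n and 0 else 0)[0].round(1))
    if st and ss: print("  tri",round(ss[0]["score"],2),ss[0]["centre"],tri(T,st[0]["centre"],S,ss[0]["centre"]).round(1))
E
python3 m.py
```

```text
trimming_board
  top 0.72 [216.8, 242.2] [592.6 225.4] [203.5 166.4] 1.679 [592.1 225.4]
decorating_board
  top 0.89 [217.6, 399.2] [ 575.5 -219.1] [199.8 163.3] 1.575 [ 575.3 -219.6]
  org 0.89 [216.5, 400.3] [ 584.5 -224.2]
  tri 0.86 [205.0, 365.1] [ 581.6 -225.7    3.3]
loop_tool
  top 0.73 [286.7, 230.0] [392.5 264.3] [110.6   8.5] 1.543 [394.3 270.2]
  org 0.61 [286.1, 236.9] [398.9 246.9]
  tri 0.55 [276.3, 245.1] [430.1 265.7 138.3]
ball_stylus
  top 0.75 [269.3, 295.9] [432.5  59.4] [147.9  11.1] 1.346 [435.5  73.2]
  org 0.72 [270.5, 303.0] [437.9  58. ]
  tri 0.47 [278.2, 333.4] [436.5  56.7 -15.9]
wooden_rib
  top 0.64 [280.1, 180.1] [426.  401.2] [96.8 51. ] 1.543 [426.3 401.2]
  org 0.55 [278.6, 180.4] [424.7 407.9]
  tri 0.71 [350.1, 229.3] [423.2 406.    1.8]
test_tile
  top 0.74 [187.5, 319.0] [672.9   0.8] [61.4 45. ] 2.998 [673.7   1.1]
  org 0.53 [189.5, 320.2] [669.8   2.6]
  tri 0.54 [226.0, 289.9] [671.1   2.4  -8. ]
stain_bottle
  top 0.78 [226.2, 170.8] [564.7 421.3] [54.3 48.2] 1.542 [565.6 422.2]
  org 0.74 [225.8, 173.6] [576.9 427. ]
pink_jar
  top 0.67 [228.2, 320.7] [540.4   4.4] [75.9 67.4] 3.112 [541.1   3.8]
  org 0.65 [231.5, 319.8] [548.1   7.2]
  tri 0.96 [245.1, 317.8] [ 5.472e+02  6.400e+00 -3.000e-01]
olive_jar
  top 0.86 [218.5, 474.8] [ 565.  -413.6] [73.2 58.8] 2.005 [ 564.3 -414.1]
  org 0.89 [221.3, 468.3] [ 564.9 -417.1]
  tri 0.55 [182.6, 406.7] [ 564.3 -415.3    6.3]
```

```bash
cat > sil.py <<'E'
from h import *
T=eyes.read_camera("top")
def rectify(p,z,x0,x1,y0,y1,s=2):
    # image: row down = -x, col right = -y, s px per mm
    A=np.array([[0,-1/s,y1],[0,0,0]]);
    G=np.array([[0,-1/s,x1],[-1/s,0,y1],[0,0,1]])  # (u,v)->x,y
    M=P(p); H=M[:,[0,1,3]]+np.outer(M[:,2],[0,0,z])
    return cv2.warpPerspective(p["pixels"],H@G,(int((y1-y0)*s),int((x1-x0)*s)),flags=cv2.INTER_CUBIC|cv2.WARP_INVERSE_MAP),G
for n,(x,y) in dict(trim=(592,222),deco=(578,-222)).items():
    im,G=rectify(T,8,x-115,x+115,y-125,y+125)
    cv2.imwrite(f"pics/{n}.png",im[:,:,::-1])
    g=im.max(2); cs,_=cv2.findContours((g<70).astype(np.uint8),cv2.RETR_EXTERNAL,cv2.CHAIN_APPROX_NONE)
    for c in cs:
        if cv2.contourArea(c)<3000: continue
        w=cv2.perspectiveTransform(c.astype(float),G)[:,0].astype(np.float32)
        b=cv2.boxPoints(cv2.minAreaRect(w)); e=b[1]-b[0]; f=b[2]-b[1]
        print(n,b.mean(0).round(1),np.linalg.norm(e).round(1),np.linalg.norm(f).round(1),np.arctan2(e[1],e[0]).round(3))
im,G=rectify(T,6,360,480,0,450,s=1.7)
cv2.imwrite("pics/tools.png",im[:,:,::-1])
E
python3 sil.py; python3 - <<'E'
import cv2,numpy as np
a=cv2.imread('pics/trim.png');b=cv2.imread('pics/deco.png');t=cv2.imread('pics/tools.png')
ab=cv2.resize(np.hstack([a,b]),(765,int(460*.765)))
cv2.imwrite('pics/all.png',np.vstack([ab,t[:,:765]]))
E
```

```text
trim [543.8 219.9] 172.3 14.4 -1.458
trim [628.  229.5] 93.4 49.9 -1.458
deco [ 527.5 -221.3] 179.5 22.0 -1.555
deco [ 611. -164.] 56.0 55.0 0.0
deco [ 611.2 -264. ] 65.5 48.0 0.0
```

View pics/all.png

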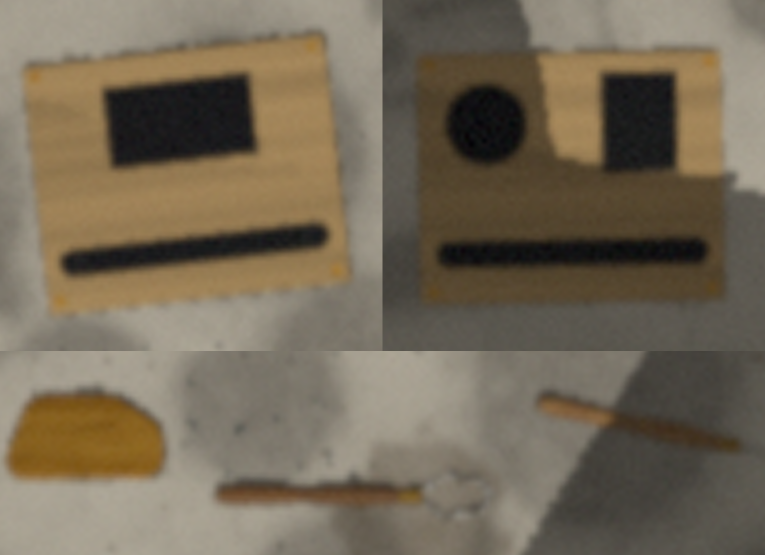

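The silhouettes come out cleanly in the rectified crops (bar and oblong at yaw ≈0.11 on the left board, yaw ≈0.01 on the right). Both tools have their butts to the left (+y), and the rib lies along y. Next I refine the objects by colour in both views.

```bash
cat > obj.py <<'E'
from h import *
T=eyes.read_camera("top");S=eyes.read_camera("scene")
def seg(p,rc,test,r=40):
    im=p["pixels"]; hsv=cv2.cvtColor(im,cv2.COLOR_RGB2HSV).astype(int)
    m=test(hsv[...,0],hsv[...,1],hsv[...,2]); w=np.zeros_like(m); a,b=map(int,rc); w[max(a-r,0):a+r,max(b-r,0):b+r]=1; m&=w
    k,l,st,c=cv2.connectedComponentsWithStats(m.astype(np.uint8)); i=1+st[1:,4].argmax()
    return l==i,c[i][::-1]
wood=lambda h,s,v:(h<22)&(s>95)&(v>40)
tests=dict(loop_tool=((286,232),(318,285),6,lambda h,s,v:(h<22)&(s>85)),ball_stylus=((270,298),(276,330),6,lambda h,s,v:(h<22)&(s>85)),
 wooden_rib=((277,183),(348,230),8,lambda h,s,v:(h<25)&(s>120)),test_tile=((187,321),(222,290),8,lambda h,s,v:((h<12)|(h>172))&(s>80)))
for n,(a,b,z,t) in tests.items():
    m,c=seg(T,a,t); m2,c2=seg(S,b,t)
    print(n,m.sum(),m2.sum(),*rect(T,m,z),"scene",*rect(S,m2,z),"tri",tri(T,c,S,c2).round(1))
m,c=seg(T,(227,172),lambda h,s,v:(h>95)&(h<130)&(s>110),20); print("bottle blue",m.sum(),rect(T,m,30))
m,c=seg(T,(227,172),lambda h,s,v:(v>150)&(s<60),9); print("cap",m.sum(),rect(T,m,70))
E
python3 obj.py
```

```text
loop_tool 139 259 [395.2 261.4] [116.4   8.5] 1.543 [395.6 261.7] scene [520.9 235.9] [125.   27.3] 1.685 [521.7 233.4] tri [413.4 266.8 110.2]
ball_stylus 225 152 [535.8 153. ] [67.  33.1] 1.708 [533.4 150.7] scene [436.1  75.2] [122.1  13.7] 1.354 [436.4  78.1] tri [500.5 119.2   7.7]
wooden_rib 461 659 [430.  400.2] [89.  47.5] 1.614 [428.  399.5] scene [427.2 401.8] [91.7 52. ] 1.583 [425.  402.4] tri [428.3 400.8   2.9]
test_tile 323 222 [673.7   0. ] [60.7 44.2] 3.025 [6.737e+02 1.000e-01] scene [669.9   3. ] [64.7 47.1] 3.006 [669.7   3.3] tri [ 6.744e+02 -1.000e-01  3.200e+00]
bottle blue 89 (array([562.3, 413.9], dtype=float32), array([42.8, 29.5], dtype=float32), 2.545, array([561.3, 412.1], dtype=float32))
cap 92 (array([568.8, 424.5], dtype=float32), array([28., 25.], dtype=float32), 1.541, array([569.2, 423.8], dtype=float32))
```

```bash
python3 -c "
import cv2
a=cv2.imread('pics/top0.png');b=cv2.imread('pics/scene0.png')
import numpy as np
cv2.imwrite('pics/c.png',np.hstack([cv2.resize(a[195:260,140:205],(390,390),interpolation=2),cv2.resize(b[210:280,280:350],(390,390),interpolation=2)]))"
```

```text
(no output)
```

View pics/c.png

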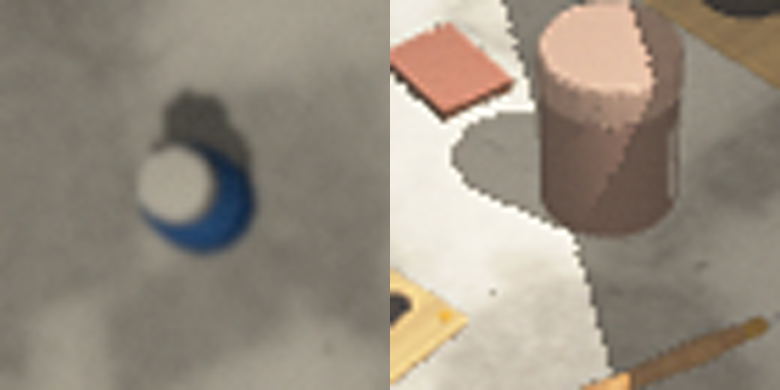

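The bottle's cap is at about (row 226, col 170) in the top view with its body just right of and below it. The jar stands clear of the tile. Now a planning helper, then the tile goes first.

```bash
cat > plan.py <<'E'
"""plan.py x y z yaw n [x y z yaw n ...]: constant per-row shift (60 mm units) and turn (5 deg units) reaching each target"""
import sys, numpy as np
from scipy.spatial.transform import Rotation as R
from cell import env
s=env.state(); p=np.array(s["eef_pos"]); r=np.array(s["tcp_rot"]); yaw=r[2]
if abs(abs(r[0])-np.pi)>.1: print("not down",r)
print("at",p.round(1),"yaw",round(yaw,3))
a=list(map(float,sys.argv[1:]))
for i in range(0,len(a),5):
    x,y,z,w,n=a[i:i+5]; n=int(n); d=-(w-yaw)/n
    M=np.zeros((3,3))
    for k in range(n): M+=R.from_euler("xyz",[np.pi,0,yaw-d*k]).as_matrix()
    u=np.linalg.solve(M,np.array([x,y,z])-p)/60
    print(n,"rows: shift",u.round(3),"turn",round(np.degrees(d)/5,3))
    p=np.array([x,y,z]); yaw=w
E
python3 plan.py 560 -250 180 -.13 8 672 1.5 100 -.13 5 672 1.5 5 -.13 2
```

```text
at [ 208.3 -589.3  214.7] yaw 0.34
8 rows: shift [ 0.828 -0.608  0.072] turn 0.673
5 rows: shift [ 0.262 -0.88   0.267] turn -0.0
2 rows: shift [-0.    -0.     0.792] turn -0.0
```

```bash
python3 -m inch '[[[0.66,-0.49,0.06],0.54,-1],[[0.66,-0.49,0.06],0.54,-1],[[0.66,-0.49,0.06],0.54,-1],[[0.66,-0.49,0.06],0.54,-1],[[0.66,-0.49,0.06],0.54,-1],[[0.66,-0.49,0.06],0.54,-1],[[0.66,-0.49,0.06],0.54,-1],[[0.66,-0.49,0.06],0.54,-1],[[0.66,-0.49,0.06],0.54,-1],[[0.66,-0.49,0.06],0.54,-1]]'; python3 plan.py 672 1.5 60 -.13 8
```

```text
t: 2.95
eef_pos: [561.7, -249.2, 178.7]
tcp_rot: [3.141, -0.0, -0.133]
ft_force: [-0.3, 0.0, 0.4]
opening: 1.001
grip_force: 0.0
at [ 561.7 -249.2  178.7] yaw -0.133
8 rows: shift [ 0.159 -0.548  0.247] turn -0.004
```

```bash
python3 -m inch '[[[0.16,-0.55,0.1],0,-1],[[0.16,-0.55,0.1],0,-1],[[0.16,-0.55,0.1],0,-1],[[0.16,-0.55,0.1],0,-1],[[0.16,-0.55,0.1],0,-1],[[0.16,-0.55,0.2],0,-1],[[0.16,-0.55,0.4],0,-1],[[0.16,-0.54,0.6],0,-1],[[0,0,0.6],0,-1],[[0,0,0.3],0,-1]]'; python3 plan.py 672 1.5 4 -.13 1
```

```text
t: 4.2
eef_pos: [670.4, 1.1, 20.7]
tcp_rot: [3.141, 0.002, -0.131]
ft_force: [-0.5, -0.5, -0.8]
opening: 0.999
grip_force: 0.0
at [670.4   1.1  20.7] yaw -0.131
1 rows: shift [ 0.026 -0.01   0.278] turn -0.009
```

```bash
python3 -m inch '[[[0.02,0,0.14],0,-1],[[0,0,0.14],0,-1],[[0,0,0],0,1],[[0,0,0],0,1],[[0,0,0],0,1],[[0,0,0],0,1],[[0,0,0],0,1],[[0,0,0],0,1],[[0,0,-0.2],0,1],[[0,0,-0.5],0,1]]'; python3 plan.py 672 1.5 140 -.13 2 611.2 -264 140 .01 6 611.2 -264 40 .01 3
```

```text
t: 5.45
eef_pos: [671.6, 0.6, 47.7]
tcp_rot: [3.141, 0.002, -0.131]
ft_force: [-0.1, -0.5, -0.7]
opening: 0.472
grip_force: 30.0
at [6.716e+02 6.000e-01 4.770e+01] yaw -0.131
2 rows: shift [ 0.002 -0.008 -0.769] turn -0.008
6 rows: shift [-0.116  0.748  0.   ] turn -0.267
3 rows: shift [-0.    -0.     0.556] turn -0.0
```

```bash
python3 -m inch '[[[0,0,-0.8],0,1],[[-0.08,0.5,-0.2],0,1],[[-0.12,0.75,0],-0.3,1],[[-0.12,0.75,0],-0.3,1],[[-0.12,0.75,0],-0.3,1],[[-0.12,0.75,0],-0.3,1],[[-0.12,0.75,0.4],-0.3,1],[[-0.07,0.49,0.5],-0.1,1],[[0,0,0.4],0,1],[[0,0,0],0,1]]'; python3 plan.py 611.2 -264 13 .01 4
```

```text
t: 6.7
eef_pos: [604.9, -279.2, 28.9]
tcp_rot: [-3.14, 0.002, 0.008]
ft_force: [0.3, -0.3, -0.4]
opening: 0.473
grip_force: 30.0
at [ 604.9 -279.2   28.9] yaw 0.008
4 rows: shift [ 0.027 -0.063  0.066] turn -0.007
```

```bash
python3 -m inch '[[[0.04,-0.08,0.05],0,1],[[0.04,-0.08,0.05],0,1],[[0.03,-0.08,0.07],0,1],[[0,-0.01,0.07],0,1],[[0,0,0.04],0,1],[[0,0,0],0,1],[[0,0,0],0,-0.4],[[0,0,0],0,-0.4],[[0,0,0],0,-0.4],[[0,0,-0.3],0,-0.4]]'; python3 plan.py 611.2 -264 130 .01 2 500 80 130 1.35 10 443 101 130 1.35 2
```

```text
t: 7.95
eef_pos: [611.5, -264.0, 30.4]
tcp_rot: [-3.14, 0.002, 0.008]
ft_force: [0.1, 0.0, -0.0]
opening: 0.698
grip_force: 0.0
at [ 611.5 -264.    30.4] yaw 0.008
2 rows: shift [-0.003  0.    -0.83 ] turn -0.011
10 rows: shift [ 0.192 -0.621 -0.   ] turn -1.536
2 rows: shift [ 0.067 -0.502 -0.   ] turn -0.0
```

```bash
python3 -m inch '[[[0,0,-0.85],-1,-0.4],[[0,0,-0.85],-1,-1],[[0,-0.5,0],-1,-1],[[0,-0.6,0],-1,-1],[[0,-0.6,0],-1,-1],[[0,-0.6,0],-1,-1],[[0,-0.6,0],-1,-1],[[0,-0.6,0],-1,-1],[[0.2,-0.6,0],-1,-1],[[0.3,-0.6,0],-1,-1]]'; python3 plan.py 442 102 110 1.35 6 442 102 4 1.35 3
```

```text
t: 9.2
eef_pos: [502.3, 0.6, 134.2]
tcp_rot: [3.14, -0.001, 0.883]
ft_force: [1.2, 0.2, 0.4]
opening: 0.999
grip_force: 0.0
at [502.3   0.6 134.2] yaw 0.883
6 rows: shift [ 0.17  -0.283  0.067] turn -0.892
3 rows: shift [-0.    -0.     0.589] turn -0.0
```

```bash
python3 -m inch '[[[0.17,-0.28,0.06],-0.9,-1],[[0.17,-0.28,0.06],-0.9,-1],[[0.17,-0.28,0.06],-0.9,-1],[[0.17,-0.28,0.06],-0.9,-1],[[0.17,-0.28,0.06],-0.9,-1],[[0.17,-0.28,0.06],-0.85,-1],[[0,0,0.4],0,-1],[[0,0,0.5],0,-1],[[0,0,0.4],0,-1],[[0,0,0],0,-1]]'; python3 plan.py 442 102 5 1.35 2
```

```text
t: 10.45
eef_pos: [443.2, 100.5, 33.2]
tcp_rot: [-3.14, 0.001, 1.348]
ft_force: [0.5, 0.2, 1.0]
opening: 1.002
grip_force: 0.0
at [443.2 100.5  33.2] yaw 1.348
2 rows: shift [ 0.01  -0.012  0.235] turn -0.013
```

```bash
python3 - <<'E'
from h import *
T=eyes.read_camera("top");S=eyes.read_camera("scene")
cv2.imwrite("pics/g1.png",np.hstack([cv2.resize(T["pixels"][230:310,250:350],(400,320)),cv2.resize(S["pixels"][220:300,280:380],(400,320))])[:,:,::-1])
E
```

```text
(no output)
```

View pics/g1.png

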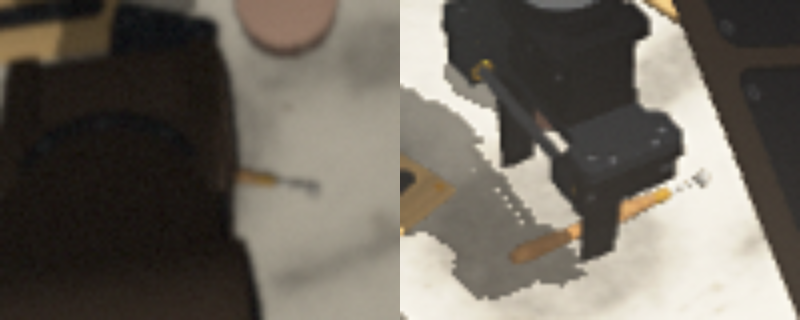

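The fingers straddle the stylus handle (right half, handle around (240,570) in the crop), and the jar is clear of the gripper in the top view. I'll grip it.

```bash
python3 -m inch '[[[0,0,0.24],0,-1],[[0,0,0.23],0,-1],[[0,0,0],0,1],[[0,0,0],0,1],[[0,0,0],0,1],[[0,0,0],0,1],[[0,0,0],0,1],[[0,0,0],0,1],[[0,0,0],0,1],[[0,0,-0.5],0,1]]'; python3 plan.py 443 101 140 1.35 2 528 -171 140 1.58 6 528 -171 40 1.58 2
```

```text
t: 11.8
eef_pos: [442.6, 100.4, 34.3]
tcp_rot: [-3.138, 0.001, 1.348]
ft_force: [-0.4, 0.1, -0.7]
opening: 0.22
grip_force: 0.0
at [442.6 100.4  34.3] yaw 1.348
2 rows: shift [ 0.005  0.002 -0.881] turn -0.014
6 rows: shift [-0.722  0.329  0.   ] turn -0.439
2 rows: shift [-0.    -0.     0.833] turn -0.0
```

```bash
python3 -m inch '[[[0,0,0.25],0,0.3],[[0,0,0.24],0,0.3],[[0,0,0],0,0.6],[[0,0,0],0,1],[[0,0,0],0,1],[[0,0,0],0,1],[[0,0,0],0,1],[[0,0,0],0,1],[[0,0,-0.2],0,1],[[0,0,-0.4],0,1]]'; python3 - <<'E'
from h import *
S=eyes.read_camera("scene")
cv2.imwrite("pics/g2.png",cv2.resize(S["pixels"][210:300,270:390],(480,360))[:,:,::-1])
E
```

```text
t: 13.05
eef_pos: [443.0, 100.5, 42.3]
tcp_rot: [-3.14, 0.001, 1.348]
ft_force: [0.1, -0.4, 0.2]
opening: 0.115
grip_force: 29.7
```

View pics/g2.png

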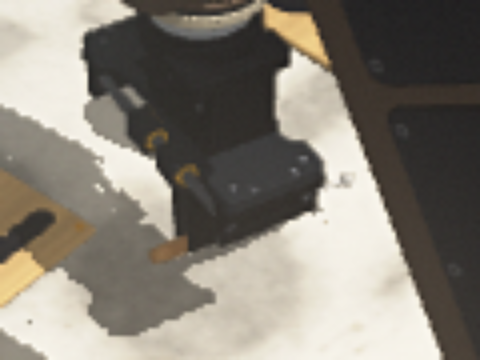

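The stylus is held, with its butt at (250,165) and tip at (180,345) in the crop. I'll carry it to the bar.

```bash
python3 -m inch '[[[0,0,-0.8],0,1],[[0,0,-0.8],0,1],[[-0.72,0.33,0],-0.44,1],[[-0.72,0.33,0],-0.44,1],[[-0.72,0.33,0],-0.44,1],[[-0.72,0.33,0],-0.44,1],[[-0.72,0.33,0],-0.44,1],[[-0.72,0.33,0],-0.44,1],[[0,0,0.6],0,1],[[0,0,0.6],0,1]]'; python3 plan.py 528 -171 40 1.58 2; python3 - <<'E'
from h import *
T=eyes.read_camera("top");S=eyes.read_camera("scene")
cv2.imwrite("pics/g3.png",np.hstack([cv2.resize(T["pixels"][170:270,350:450],(400,400)),cv2.resize(S["pixels"][170:250,320:400],(400,400))])[:,:,::-1])
E
```

```text
t: 14.35
eef_pos: [528.3, -171.7, 65.5]
tcp_rot: [3.14, 0.001, 1.577]
ft_force: [0.3, 0.2, -0.9]
opening: 0.116
grip_force: 29.7
at [ 528.3 -171.7   65.5] yaw 1.577
2 rows: shift [ 0.006 -0.002  0.213] turn -0.017
```

View pics/g3.png

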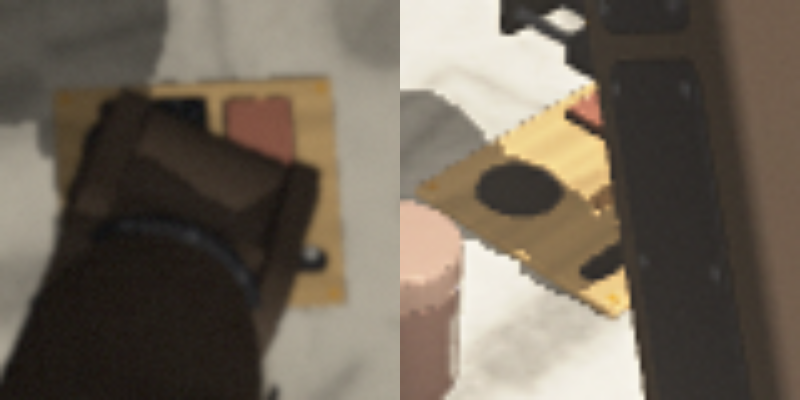

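The tile is inside its oblong, and the stylus tip shows at crop (257,315), i.e. full-image (234,429).

```bash
python3 -c "
from h import *
T=eyes.read_camera('top')
print(onplane(T,[[234.2,428.7],[234.2,430.5]],66))"; python3 -m inch '[[[0,0,0.3],0,1],[[0,0,0.25],0,1],[[0,0,0.2],0,1],[[0,0,0.1],0,1],[[0,0,0.03],0,1],[[0,0,0],0,1],[[0,0,0],0,0.5],[[0,0,0],0,0.5],[[0,0,0],0,0.5],[[0,0,-0.2],0,0.5]]'
```

```text
[[ 524.05345277 -291.19673174]
 [ 523.90929223 -296.10621697]]
t: 15.75
eef_pos: [527.9, -170.9, 24.9]
tcp_rot: [-3.14, -0.001, 1.578]
ft_force: [-0.4, 0.3, 0.3]
opening: 0.25
grip_force: 0.0
```

```bash
python3 plan.py 528 -171 140 1.58 2 427 401 130 1.59 10; python3 -m inch '[[[0,0,-0.95],0,0.5],[[0,0,-0.95],0,-1],[[0.9,-0.16,0],0,-1],[[0.95,-0.17,0],0,-1],[[0.95,-0.17,0],0,-1],[[0.95,-0.17,0],0,-1],[[0.95,-0.17,0],0,-1],[[0.95,-0.17,0],0,-1],[[0.95,-0.17,0],0,-1],[[0.95,-0.17,0],0,-1]]'; python3 plan.py 427 401 35 1.59 5
```

```text
at [ 527.9 -170.9   24.9] yaw 1.578
2 rows: shift [-0.001  0.001 -0.96 ] turn -0.011
10 rows: shift [ 0.956 -0.155  0.017] turn -0.011
t: 17.0
eef_pos: [443.4, 283.3, 139.9]
tcp_rot: [3.141, -0.0, 1.578]
ft_force: [0.6, -0.1, -0.3]
opening: 0.999
grip_force: 0.0
at [443.4 283.3 139.9] yaw 1.578
5 rows: shift [ 0.393 -0.05   0.35 ] turn -0.027
```

```bash
python3 - <<'E'
from h import *
T=eyes.read_camera("top")
im=T["pixels"][170:270,350:450]
cv2.imwrite("pics/g4.png",cv2.resize(im,(400,400))[:,:,::-1])
E
```

```text
(no output)
```

View pics/g4.png

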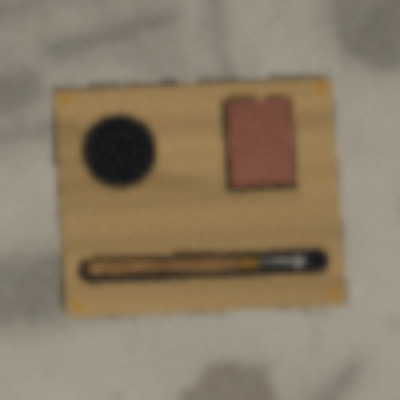

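Tile and stylus sit well in their silhouettes: the stylus spans crop columns 88–308 within the bar at 78–328, and the tile is centred at (142,260). Next is the rib.

```bash
python3 -m inch '[[[0.5,-0.07,0],0,-1],[[0.5,-0.07,0.2],0,-1],[[0.5,-0.07,0.4],0,-1],[[0.46,-0.06,0.5],-0.1,-1],[[0,0,0.5],0,-1],[[0,0,0.4],0,-1],[[0,0,0.18],0,-1],[[0,0,0.07],0,-1],[[0,0,0],0,0.6],[[0,0,0],0,0.6]]'; python3 plan.py 427 401 4 1.59 5
```

```text
t: 18.3
eef_pos: [427.2, 399.0, 4.8]
tcp_rot: [3.141, -0.001, 1.587]
ft_force: [0.4, 0.8, 0.2]
opening: 0.844
grip_force: 0.0
at [427.2 399.    4.8] yaw 1.587
5 rows: shift [ 0.007 -0.001  0.003] turn -0.008
```

```bash
python3 -m inch '[[[0.03,0,0],0,1],[[0,0,0],0,1],[[0,0,0],0,1],[[0,0,0],0,1],[[0,0,0],0,1],[[0,0,0],0,1],[[0,0,-0.2],0,1],[[0,0,-0.5],0,1],[[0,0,-0.5],0,1],[[0,0,-0.3],0,1]]'; python3 plan.py 628 229.5 100 1.684 7 628 229.5 30 1.684 2; python3 - <<'E'
from h import *
S=eyes.read_camera("scene")
cv2.imwrite("pics/g5.png",cv2.resize(S["pixels"][240:380,140:300],(480,420))[:,:,::-1])
E
```

```text
t: 19.55
eef_pos: [427.1, 400.8, 96.1]
tcp_rot: [3.14, -0.001, 1.587]
ft_force: [-0.4, 0.3, -0.8]
opening: 0.506
grip_force: 30.0
at [427.1 400.8  96.1] yaw 1.587
7 rows: shift [-0.435  0.454 -0.009] turn -0.159
2 rows: shift [ 0.    -0.     0.583] turn -0.0
```

View pics/g5.png

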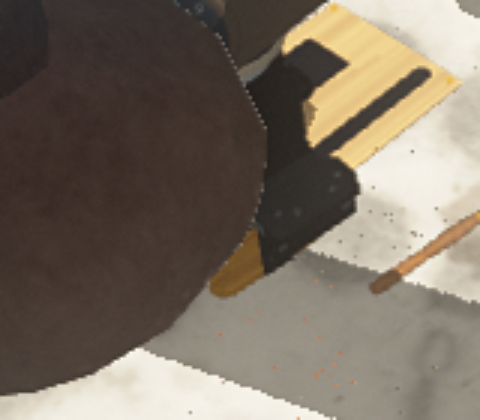

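The rib is held between the fingers (its end at (270,235) in the crop). On to its oblong.

```bash
python3 -m inch '[[[-0.43,0.45,0],-0.16,1],[[-0.44,0.46,0],-0.16,1],[[-0.44,0.46,0],-0.16,1],[[-0.44,0.46,0],-0.16,1],[[-0.43,0.45,0],-0.16,1],[[-0.43,0.45,0],-0.16,1],[[-0.43,0.45,0],-0.16,1],[[0,0,0.5],0,1],[[0,0,0.5],0,1],[[0,0,0],0,1]]'; python3 plan.py 628 229.5 12.5 1.684 3
```

```text
t: 20.85
eef_pos: [626.6, 229.2, 32.0]
tcp_rot: [-3.137, 0.001, 1.684]
ft_force: [0.1, -0.9, -0.3]
opening: 0.508
grip_force: 30.0
at [626.6 229.2  32. ] yaw 1.684
3 rows: shift [0.001 0.008 0.108] turn 0.002
```

```bash
python3 -m inch '[[[0,0.02,0.15],0,1],[[0,0,0.1],0,1],[[0,0,0.06],0,1],[[0,0,0.02],0,1],[[0,0,0],0,1],[[0,0,0],0,-0.3],[[0,0,0],0,-0.3],[[0,0,0],0,-0.3],[[0,0,-0.3],0,-0.3],[[0,0,-0.5],0,-0.3]]'; python3 plan.py 395 255 90 1.55 8 395 255 5 1.55 4
```

```text
t: 22.1
eef_pos: [628.7, 229.7, 63.0]
tcp_rot: [-3.14, 0.0, 1.685]
ft_force: [-0.1, -0.1, 1.1]
opening: 0.648
grip_force: 0.0
at [628.7 229.7  63. ] yaw 1.685
8 rows: shift [ 0.079 -0.484 -0.056] turn 0.193
4 rows: shift [ 0.    -0.     0.354] turn -0.0
```

```bash
python3 -m inch '[[[0.08,-0.48,-0.3],0.2,-0.3],[[0.08,-0.48,-0.1],0.2,-0.3],[[0.08,-0.48,0],0.2,-0.3],[[0.08,-0.48,0],0.2,-0.3],[[0.08,-0.48,0],0.2,-0.3],[[0.08,-0.48,0],0.2,-0.3],[[0.08,-0.48,0],0.2,-0.3],[[0.07,-0.49,0],0.14,-0.3],[[0,0,0.5],0,-0.3],[[0,0,0.4],0,-0.3]]'; python3 plan.py 395 255 5 1.55 3;  python3 - <<'E'
from h import *
S=eyes.read_camera("scene")
cv2.imwrite("pics/g6.png",cv2.resize(S["pixels"][230:350,200:340],(560,480))[:,:,::-1])
E
```

```text
t: 23.35
eef_pos: [396.8, 255.8, 32.8]
tcp_rot: [3.139, -0.001, 1.551]
ft_force: [-0.9, 0.8, -0.3]
opening: 0.649
grip_force: 0.0
at [396.8 255.8  32.8] yaw 1.551
3 rows: shift [-0.005 -0.01   0.155] turn 0.003
```

View pics/g6.png

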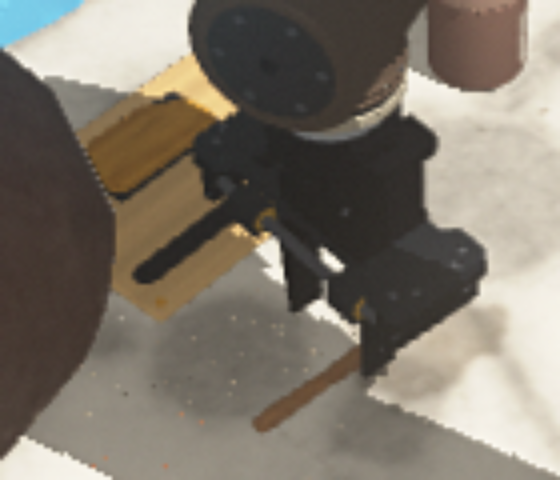

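The rib fills its oblong, and the fingers straddle the loop tool's handle (butt at (425,262) in the crop). Gripping.

```bash
python3 -m inch '[[[0,-0.02,0.25],0,-0.3],[[0,0,0.21],0,0.2],[[0,0,0],0,1],[[0,0,0],0,1],[[0,0,0],0,1],[[0,0,0],0,1],[[0,0,0],0,1],[[0,0,0],0,1],[[0,0,0],0,1],[[0,0,-0.3],0,1]]'; python3 plan.py 395 255 70 1.551 2 541.7 238.4 70 1.684 5 541.7 238.4 30 1.684 2
```

```text
t: 24.65
eef_pos: [394.7, 255.1, 22.0]
tcp_rot: [-3.14, 0.001, 1.55]
ft_force: [-0.8, 0.5, -0.6]
opening: 0.118
grip_force: 30.0
at [394.7 255.1  22. ] yaw 1.55
2 rows: shift [-0.001  0.002 -0.4  ] turn -0.005
5 rows: shift [-0.072  0.487  0.   ] turn -0.305
2 rows: shift [-0.    -0.     0.333] turn -0.0
```

```bash
python3 -m inch '[[[0,0,-0.4],0,1],[[0,0,-0.4],0,1],[[-0.07,0.49,0],-0.3,1],[[-0.07,0.49,0],-0.3,1],[[-0.07,0.49,0],-0.3,1],[[-0.07,0.49,0],-0.3,1],[[-0.08,0.49,0],-0.3,1],[[0,0,0.4],0,1],[[0,0,0.25],0,1],[[0,0,0],0,1]]'; python3 plan.py 541.7 238.4 13 1.684 3;  python3 - <<'E'
from h import *
S=eyes.read_camera("scene")
cv2.imwrite("pics/g7.png",cv2.resize(S["pixels"][220:320,200:320],(480,400))[:,:,::-1])
E
```

```text
t: 25.9
eef_pos: [541.9, 238.3, 30.5]
tcp_rot: [-3.139, 0.001, 1.681]
ft_force: [-0.0, -0.2, -0.3]
opening: 0.12
grip_force: 30.0
at [541.9 238.3  30.5] yaw 1.681
3 rows: shift [ 0.    -0.001  0.097] turn -0.01
```

View pics/g7.png

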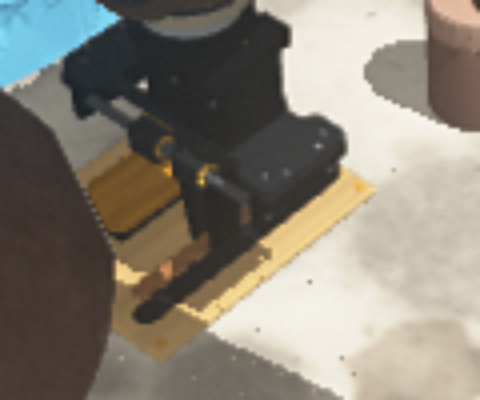

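The handle is lined up over the bar, with the butt at about (280,165) in the crop. Lower and release.

```bash
python3 -m inch '[[[0,0,0.15],0,1],[[0,0,0.1],0,1],[[0,0,0.04],0,1],[[0,0,0],0,1],[[0,0,0],0,0.5],[[0,0,0],0,0.5],[[0,0,0],0,0.5],[[0,0,-0.4],0,0.5],[[0,0,-0.8],0,-1],[[0,0,-0.8],0,-1]]'; python3 plan.py 568 423 130 1.68 5 568 423 45 1.68 3
```

```text
t: 27.2
eef_pos: [542.6, 238.4, 135.4]
tcp_rot: [-3.141, 0.0, 1.681]
ft_force: [0.6, 1.6, 0.1]
opening: 0.402
grip_force: 0.0
at [542.6 238.4 135.4] yaw 1.681
5 rows: shift [0.602 0.152 0.018] turn 0.002
3 rows: shift [-0.    -0.     0.472] turn -0.0
```

```bash
python3 -m inch '[[[0.6,0.15,0],0,-1],[[0.6,0.15,0],0,-1],[[0.6,0.15,0],0,-1],[[0.6,0.15,0],0,-1],[[0.6,0.15,0],0,-1],[[0,0,0.5],0,-1],[[0,0,0.5],0,-1],[[0,0,0.5],0,-1],[[0,0,0.3],0,-1],[[0,0,0],0,-1]]'; python3 plan.py 568 423 12 1.68 2; python3 - <<'E'
from h import *
T=eyes.read_camera("top")
cv2.imwrite("pics/g8.png",cv2.resize(T["pixels"][170:290,140:300],(640,480))[:,:,::-1])
E
```

```text
t: 28.45
eef_pos: [567.3, 422.0, 25.1]
tcp_rot: [-3.14, 0.001, 1.681]
ft_force: [-0.2, -0.9, 0.3]
opening: 1.003
grip_force: 0.0
at [567.3 422.   25.1] yaw 1.681
2 rows: shift [0.007 0.007 0.109] turn 0.006
```

View pics/g8.png

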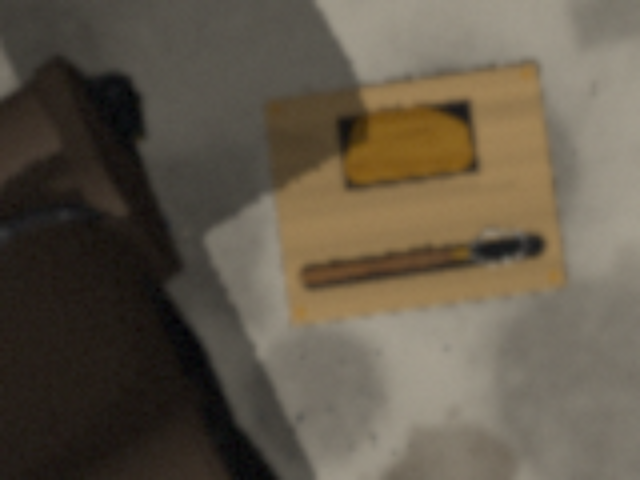

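The rib is centred in its oblong (col 408, row 145). The loop tool lies in the bar from col 302 to about 540, and I want its centring in numbers. Meanwhile I'll grip the bottle.

```bash
python3 -c "
from h import *
T=eyes.read_camera('top')
print(onplane(T,np.array([[170+277/4,140+302/4],[170+243/4,140+527/4],[170+243/4,140+546/4]]),10).round(1))"; python3 -m inch '[[[0,0,0.22],0,-1],[[0,0,0],0,1],[[0,0,0],0,1],[[0,0,0],0,1],[[0,0,0],0,1],[[0,0,0],0,1],[[0,0,0],0,1],[[0,0,0],0,1],[[0,0,-0.3],0,1],[[0,0,-0.5],0,1]]'; python3 plan.py 568 423 160 1.68 3 611 -164 160 1.57 10
```

```text
[[533.4 304.7]
 [553.1 143.8]
 [552.7 130.3]]
t: 29.8
eef_pos: [567.3, 422.1, 61.5]
tcp_rot: [-3.14, 0.001, 1.681]
ft_force: [0.5, -0.2, -1.2]
opening: 0.495
grip_force: 29.8
at [567.3 422.1  61.5] yaw 1.681
3 rows: shift [ 0.004  0.004 -0.547] turn 0.004
10 rows: shift [-0.981  0.013  0.   ] turn 0.126
```

```bash
python3 -m inch '[[[0,0,-0.55],0.1,1],[[0,0,-0.55],0.1,1],[[-0.3,0,-0.55],0.1,1],[[-0.6,0,0],0.1,1],[[-0.8,0.02,0],0.15,1],[[-0.8,0.02,0],0.15,1],[[-0.8,0.02,0],0.15,1],[[-0.8,0.02,0],0.15,1],[[-0.8,0.02,0],0.15,1],[[-0.8,0.02,0],0.11,1]]'; python3 plan.py 611 -164 160 1.57 5
```

```text
t: 31.05
eef_pos: [591.9, 79.7, 161.2]
tcp_rot: [3.14, 0.0, 1.571]
ft_force: [0.5, 0.4, -1.3]
opening: 0.501
grip_force: 29.8
at [591.9  79.7 161.2] yaw 1.571
5 rows: shift [-0.812  0.064  0.004] turn 0.002
```

```bash
python3 -m inch '[[[-0.8,0.06,0],0,1],[[-0.8,0.06,0],0,1],[[-0.8,0.06,0],0,1],[[-0.8,0.06,0],0,1],[[-0.6,0.06,0],0,1],[[-0.26,0.02,0.4],0,1],[[0,0,0.6],0,1],[[0,0,0.6],0,1],[[0,0,0.4],0,1],[[0,0,0],0,1]]'; python3 plan.py 611 -164 21 1.57 5; python3 - <<'E'
from h import *
S=eyes.read_camera("scene");T=eyes.read_camera("top")
cv2.imwrite("pics/g9.png",np.hstack([cv2.resize(T["pixels"][170:270,350:450],(400,400)),cv2.resize(S["pixels"][150:250,310:410],(400,400))])[:,:,::-1])
E
```

```text
t: 32.3
eef_pos: [610.6, -162.2, 39.4]
tcp_rot: [-3.139, -0.001, 1.571]
ft_force: [1.1, -0.3, -0.8]
opening: 0.498
grip_force: 29.8
at [ 610.6 -162.2   39.4] yaw 1.571
5 rows: shift [-0.006  0.001  0.061] turn 0.003
```

View pics/g9.png

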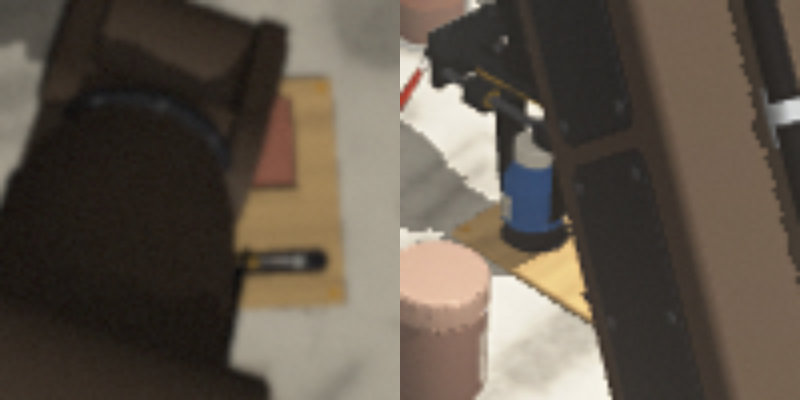

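The bottle hangs upright just over the disc (right half, (230,530)). Lower it, release and rise.

```bash
python3 -m inch '[[[-0.02,0,0.12],0,1],[[-0.01,0,0.1],0,1],[[0,0,0.05],0,1],[[0,0,0.03],0,1],[[0,0,0.01],0,1],[[0,0,0],0,1],[[0,0,0],0,-0.5],[[0,0,0],0,-0.5],[[0,0,0],0,-0.5],[[0,0,0],0,-0.5]]'; python3 -m inch '[[[0,0,-0.2],0,-0.5],[[0,0,-0.5],0,-0.5],[[0,0,-0.8],0,-0.5],[[0,0,-0.8],0,-0.5],[[-0.8,0,0],0,-0.5],[[-0.9,0,0],0,-0.5],[[-0.9,0,0],0,-0.5],[[-0.9,0,0],0,-0.5],[[-0.5,0,0],0,-0.5],[[0,0,0],0,-0.5]]'; cat > fin.py <<'E'
from h import *
S=eyes.read_camera("scene");T=eyes.read_camera("top")
cv2.imwrite("pics/g10.png",np.hstack([cv2.resize(T["pixels"][170:270,350:450],(400,400)),cv2.resize(S["pixels"][150:270,240:400],(400,300)).copy().repeat(1,0) if 0 else cv2.resize(S["pixels"][150:250,310:410],(400,400))])[:,:,::-1])
hsv=cv2.cvtColor(T["pixels"],cv2.COLOR_RGB2HSV)
m=np.zeros((480,640),bool); m[190:230,360:410]=((hsv[...,2]>150)&(hsv[...,1]<60))[190:230,360:410]
print("cap",m.sum(),onplane(T,np.argwhere(m).mean(0)[None],78) if m.any() else None)
E
python3 fin.py
```

```text
t: 33.65
eef_pos: [611.2, -164.2, 21.5]
tcp_rot: [3.142, 0.0, 1.571]
ft_force: [-0.5, 0.3, -0.8]
opening: 0.746
grip_force: 0.0
t: 34.9
eef_pos: [610.5, -406.2, 159.7]
tcp_rot: [3.141, 0.0, 1.569]
ft_force: [0.4, 0.7, 1.7]
opening: 0.747
grip_force: 0.0
cap 28 [[ 588.86353011 -115.25945037]]
```

View pics/g10.png

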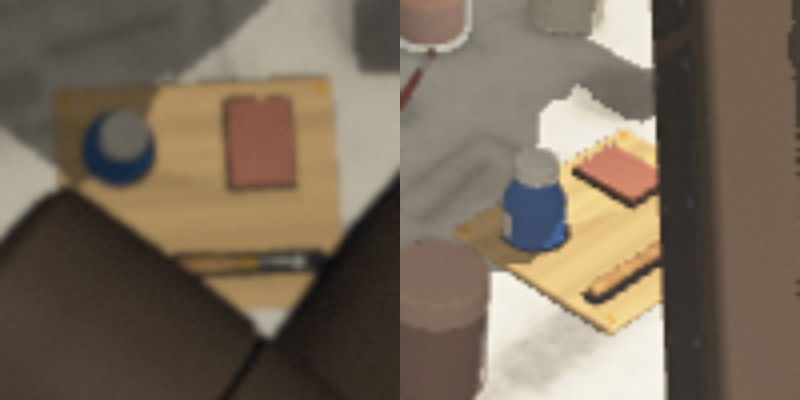

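The bottle stands upright on its disc (left half, (148,119), where the disc was centred). The tile and stylus are still in place, and the arm is clear.

```bash
python3 -c "
from cell import env
print(env.job_done())"
```

```text
the job is handed in; nothing more can be done
None
```

Both kits are made up and the job was handed in at about 35 s of the 118 s allowed; the pictures show all five things on their silhouettes, the largest offset I measured being about 4 mm, and neither jar was touched (no verdict was returned).

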